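Find the loose bolt on the plaster vibrating table and hold its cap open

ROBOT

A 6-joint arm with a two-finger parallel gripper is mounted at the origin on the work surface. World frame = base frame: x ahead of the robot, y to its left, z up, the work surface at z = 0. Lengths are in m, angles in rad, forces in N, time in s.
With the tool pointing down it reaches from about 0.375 to 0.975 m from the base axis. Payload 3.8 kg.
Tool frame: the origin (TCP) lies on the centre line of the jaws, within the pads' length; the fingertips stand 17 mm ahead of it and the grasp point (between the pads) lies 2 mm behind it (bot.tip_extent is the distance from the TCP to the fingertips, in m); z points along the fingers, y is the line along which they close (so a half turn about z gives the same grasp; the last joint's range is limited). The gripper opens to 85 mm and grips with 20 to 120 N. Pads are 22 mm wide; open, the fingers measure 114 mm over their backs; the gripper's body (76 mm by 85 mm) begins 54 mm behind the grasp point. The pads swing forward as they close: fully open they stand 13 mm farther back than shut.
Start: joints at [-1.274, 0.264, 1.604, -0, 1.274, -0.037], TCP at [0.221, -0.638, 0.248] pointing down, gripper open.
Joint ranges: [-2.63, 2.63], [-0.94, 2.18], [0.31, 2.57], [-1.31, 4.45], [0, 2.66], [-2.55, 2.55]. Speed limits (rad/s): [2.57, 2.57, 3.14, 3.14, 3.14, 3.14].

INTERFACE

Orientations are given as a rotation vector (axis times angle).
In Python, from workcell import readout, read_camera, finish_job, bot gives the robot as it stands.
- The arm moves only by the tool jog_arm, never from a script. Its argument "deltas" is one flat list of numbers, 7 for each row, row after row: the shift along the tool's x, y, z in m, then the turn, a rotation vector about the tool's x, y, z in degrees, then the gripper command: -1 is shut, 1 is fully open, values between are in proportion. A call has 1 to 8 rows; each row is the pose to reach, as a shift and turn from the pose commanded when the call began, along the tool's axes at that moment; what a row does not reach only later rows make up. A row lasts 1/10 s, in which the tool goes at most 50 mm and 8.59 degrees, less where a joint would pass 70% of its speed; a pose out of reach is approached as far as the arm can. A call with a gripper value outside its range is refused whole. The fingers move at their own pace and stop on an object; "squeeze" is the grip in N (left out, the last holds). Time passes only in rows, so rows that repeat a pose let the fingers close. It gives the time, the measured TCP pose, the force, the opening and the grip force at its end, in the units of the state.
- readout.read_state(): the state, without advancing time (a new reading comes with each control period).
- read_camera(name): name is "scene" or "top"; returns a dict with "color" (384x512x3 uint8, blue, green, red), "fx", "fy", "cx", "cy" (pixels), "dist" ([k1, k2, p1, p2, k3] as OpenCV has them; the pictures are not rectified), "origin" and "attitude" of the camera in the world. Camera axes: x right, y down, z forward; pixel columns grow to the right and rows downward; lengths in m; the calibration is good to about 2 mm. A picture is of the moment at which its call begins. There is no depth.
- finish_job(): hands the job in; it is judged then, once.
The state is a dict: "time": time; "q": joint angles; "joint_vel": joint speeds; "joint_torque": joint torques, N m; "tool_pos": TCP position; "tcp_rot": TCP orientation; "wrist_force": force on the tool from outside, world axes, zero at the start; "torque": the same for the moment, N m; "width": opening from 0.0 (shut) to 1.0 (fully open); "grip_force": force on a finger pad.
Only numpy, scipy, OpenCV 4.12 (cv2) and the standard library are available. Lean on these libraries where they do the work, as an engineer would, in place of code of your own. Each camera call takes 0.05 s, during which the arm holds its last target. There are 200 camera calls.

TASK

The plaster vibrating table rattles: first slide its vibration control back to off, fully home against its stop at the front end of the slot where the scale marks are shortest. Then tap the three hold-down bolts along the plate's front edge through their shut caps, one after another starting with the one nearest the control panel, to find the one that is loose and gives under the tap. Lift that bolt's hinged cap open to about 60 degrees and finish while still holding it open for the spanner, with the other two caps left shut and the mould, figurines and tub left alone.

Things in the scene. Friction and masses are not known exactly. Their poses are not given: they have to be found in the camera images.
- machine: fixed vibrating table for plaster moulds: grey cabinet 196 (x) by 420 (y) mm, aluminium plate on top (its top 102 mm above the table, y -210 to +106 mm, front edge x -98) and black control panel at its +y end (top 92 mm above the table). Origin: centre of the cabinet at table height; x to the back, away from the robot; y along the bolt row towards the panel; z up. It is at rest
- control (a joint): position (m) of the vibration control, a grip sliding on the panel: 0 = off, at its stop at the front (machine -x, robot side) end of the slot, where the white scale marks are shortest; grows to 0.088 towards machine +x. It stays where it is left; sliding takes about 2 N
- control_grip (a point): centre of the control's grey grip block: 18 (machine x) by 26 (machine y) by 20 mm high, the panel 21 mm below this point; free space 35 mm or more on both y sides
- mount_near: hold-down bolt in a rubber buffer, the one nearest the control panel, at machine x -71, y +53 mm; three alike. Origin: centre of its underside, on the plate; axes as the machine's. A black round cap, 47 mm across, covers the bolt's head: tap the bolt through the cap's top. A firm bolt gives under 1 mm at 4 N (it bears on a hidden steel sleeve); the loose one sinks 4 to 5 mm at 4 N and springs back
- cap_near_top (a point): centre of the flat top (35 mm across) of the cap on mount_near, 40 mm above the plate when shut
- cap_near_tab (a point): point to grip on the lift tab of the cap on mount_near: 16 mm wide (machine y), 5 mm thick, it stands 32 mm out from the cap towards machine -x, past the plate's edge, only the table below it. The point is mid-thickness, 14 mm from the tab's end, 23 mm above plate height when shut
- cap_near (a joint): opening (rad) of the cap on mount_near: 0 = shut, stop at 1.4. Its hinge axis is parallel to machine y and lies, when shut, 68 mm from the tab's grip point towards machine +x and 2.5 mm lower; the tab swings up and back. A light spring (under 1 N at the tab) shuts it when let go
- mount_mid: hold-down bolt in a rubber buffer, the one in the middle of the row, at machine x -71, y -52 mm; three alike. Origin: centre of its underside, on the plate; axes as the machine's. A black round cap, 47 mm across, covers the bolt's head: tap the bolt through the cap's top. A firm bolt gives under 1 mm at 4 N (it bears on a hidden steel sleeve); the loose one sinks 4 to 5 mm at 4 N and springs back
- cap_mid_top (a point): centre of the flat top (35 mm across) of the cap on mount_mid, 40 mm above the plate when shut
- cap_mid_tab (a point): point to grip on the lift tab of the cap on mount_mid: 16 mm wide (machine y), 5 mm thick, it stands 32 mm out from the cap towards machine -x, past the plate's edge, only the table below it. The point is mid-thickness, 14 mm from the tab's end, 23 mm above plate height when shut
- cap_mid (a joint): opening (rad) of the cap on mount_mid: 0 = shut, stop at 1.4. Its hinge axis is parallel to machine y and lies, when shut, 68 mm from the tab's grip point towards machine +x and 2.5 mm lower; the tab swings up and back. A light spring (under 1 N at the tab) shuts it when let go
- mount_far: hold-down bolt in a rubber buffer, the one farthest from the control panel, at machine x -71, y -157 mm; three alike. Origin: centre of its underside, on the plate; axes as the machine's. A black round cap, 47 mm across, covers the bolt's head: tap the bolt through the cap's top. A firm bolt gives under 1 mm at 4 N (it bears on a hidden steel sleeve); the loose one sinks 4 to 5 mm at 4 N and springs back
- cap_far_top (a point): centre of the flat top (35 mm across) of the cap on mount_far, 40 mm above the plate when shut
- cap_far_tab (a point): point to grip on the lift tab of the cap on mount_far: 16 mm wide (machine y), 5 mm thick, it stands 32 mm out from the cap towards machine -x, past the plate's edge, only the table below it. The point is mid-thickness, 14 mm from the tab's end, 23 mm above plate height when shut
- cap_far (a joint): opening (rad) of the cap on mount_far: 0 = shut, stop at 1.4. Its hinge axis is parallel to machine y and lies, when shut, 68 mm from the tab's grip point towards machine +x and 2.5 mm lower; the tab swings up and back. A light spring (under 1 N at the tab) shuts it when let go
- mould: bystander: white two-part plaster mould with two black rubber bands, 75 by 93 by 62 mm high, standing on the plate behind the bolts; origin at the centre of its underside
- bird_white: bystander: white plaster bird figurine, 48 mm wide, 85 mm tall, on the table beside the machine's -y end; origin at the centre of its underside
- bird_green: bystander: grey-green bird figurine of the same shape, on the table beside the machine's +y end; origin at the centre of its underside
- tub: bystander: white plastic tub with a yellow lid, 113 mm across and 110 mm tall, on the table beside the machine's -y end; origin at the centre of its underside

How it is judged:
On the way, in this order (a step that is already met when the one before it is completed fails the run):
1. the vibration control is slid home to off (value of joint control below 0.007 m), for 0.2 s.
2. the bolt nearest the control panel is tapped (contact force between the fingers and mount_near above 1 N), for 0.02 s.
3. the middle bolt is tapped (contact force between the fingers and mount_mid above 1 N), for 0.02 s.
4. the bolt farthest from the control panel is tapped (contact force between the fingers and mount_far above 1 N), for 0.02 s.
At the end, for the whole second after the job is handed in: the fingers hold the loose bolt's cap open, still, past 0.8 rad (46 degrees), no other thing touching it; the other two caps are shut (under 0.1 rad), over bolts that bear on their sleeves (contact over 0.05 N: they are the firm ones); the control is within 7 mm of its off stop (((value of joint cap_near above 0.8 rad and velocity of joint cap_near between -0.1 and 0.1 rad/s and contact force between the fingers and mount_near above 0.2 N and contact force between mount_near and mould below 0.05 N and contact force between mount_near and bird_white below 0.05 N and contact force between mount_near and bird_green below 0.05 N and contact force between mount_near and tub below 0.05 N and (value of joint cap_mid below 0.1 rad and contact force between anything else and mount_mid above 0.05 N) and (value of joint cap_far below 0.1 rad and contact force between anything else and mount_far above 0.05 N)) or (value of joint cap_mid above 0.8 rad and velocity of joint cap_mid between -0.1 and 0.1 rad/s and contact force between the fingers and mount_mid above 0.2 N and contact force between mount_mid and mould below 0.05 N and contact force between mount_mid and bird_white below 0.05 N and contact force between mount_mid and bird_green below 0.05 N and contact force between mount_mid and tub below 0.05 N and (value of joint cap_near below 0.1 rad and contact force between anything else and mount_near above 0.05 N) and (value of joint cap_far below 0.1 rad and contact force between anything else and mount_far above 0.05 N)) or (value of joint cap_far above 0.8 rad and velocity of joint cap_far between -0.1 and 0.1 rad/s and contact force between the fingers and mount_far above 0.2 N and contact force between mount_far and mould below 0.05 N and contact force between mount_far and bird_white below 0.05 N and contact force between mount_far and bird_green below 0.05 N and contact force between mount_far and tub below 0.05 N and (value of joint cap_near below 0.1 rad and contact force between anything else and mount_near above 0.05 N) and (value of joint cap_mid below 0.1 rad and contact force between anything else and mount_mid above 0.05 N))) and value of joint control below 0.007 m); the arm keeps its last pose, push and grip.
It fails at once if the cap of a firm bolt is opened ((value of joint cap_near above 0.35 rad and (contact force between anything else and mount_mid below 0.05 N or contact force between anything else and mount_far below 0.05 N)) or (value of joint cap_mid above 0.35 rad and (contact force between anything else and mount_near below 0.05 N or contact force between anything else and mount_far below 0.05 N)) or (value of joint cap_far above 0.35 rad and (contact force between anything else and mount_near below 0.05 N or contact force between anything else and mount_mid below 0.05 N))).
It fails at once if a bystander (mould) is pushed more than 25 mm or tipped (distance of mould from where it was at the start of the episode above 0.025 m or angle between mould's own z axis and vertical above 0.4 rad).
It fails at once if a bystander (bird white) is pushed more than 25 mm or tipped (distance of bird_white from where it was at the start of the episode above 0.025 m or angle between bird_white's own z axis and vertical above 0.4 rad).
It fails at once if a bystander (bird green) is pushed more than 25 mm or tipped (distance of bird_green from where it was at the start of the episode above 0.025 m or angle between bird_green's own z axis and vertical above 0.4 rad).
It fails at once if a bystander (tub) is pushed more than 25 mm or tipped (distance of tub from where it was at the start of the episode above 0.025 m or angle between tub's own z axis and vertical above 0.4 rad).
It also fails if it takes over 64 s, if anything falls off the work surface, if the arm or the gripper's body presses on something with over 40 N, if the wrist force passes 120 N, or if a joint passes its speed limit or range.

## Working session

There is one attempt and no reset: what is moved stays moved. The work goes in short steps, Python scripts to look and compute and a tool call to move; the robot and the scene stay as the last step left them, time stands still between calls to the robot, and variables do not carry over. Pictures are saved under pics/ and viewed, at most 10 in all, crops included, and the job is handed in when it is done.

Besides the shell and the picture viewer there is one more tool, called after "Request:" as name(argument=value, ...) on one line, values as JSON. jog_arm: Moves the arm, as the interface text tells. Its arguments: {"type":"object","properties":{"deltas":{"type":"array"},"squeeze":{"type":"number"}},"required":["deltas"]}

```bash
mkdir -p pics; python3 - <<'E'
from workcell import readout, read_camera, bot
import cv2,numpy as np
for n in("scene","top"):
    c=read_camera(n); cv2.imwrite(f"pics/{n}0.png",c["color"]); print(n,{k:np.round(v,4).tolist() for k,v in c.items() if k!="color"})
print(readout.read_state(), bot.tip_extent)
E
```

```text
scene {'fx': 428.3161, 'fy': 428.3161, 'cx': 259.6113, 'cy': 196.828, 'dist': [-0.1084, 0.0, 0.0, 0.0, 0.0], 'origin': [0.9516, 0.5244, 0.8898], 'attitude': [-0.8454, -2.6006, 0.9881]}
top {'fx': 470.9239, 'fy': 470.9239, 'cx': 253.6894, 'cy': 201.3235, 'dist': [-0.1499, 0.0, 0.0, 0.0, 0.0], 'origin': [0.399, -0.0181, 1.3542], 'attitude': [-2.1361, 2.1702, -0.1231]}
{'time': 0.1, 'q': array([-1.27387445e+00,  2.64657375e-01,  1.60525645e+00, -3.21637428e-05,
        1.27370859e+00, -3.68583519e-02]), 'joint_vel': array([ 0.00025437, -0.00020632, -0.00246125, -0.00096024, -0.00043281,
       -0.00047127]), 'joint_torque': array([-3.48554295e-04, -5.16707754e+01, -3.68588805e+01, -3.68695692e-05,
        6.31473114e-03, -6.42742793e-05]), 'tool_pos': array([ 0.22097012, -0.63713227,  0.24709   ]), 'tcp_rot': array([-3.09596057e+00, -5.21551257e-01,  4.61010857e-04]), 'wrist_force': array([ 0.115628  , -0.1461334 ,  0.09489644]), 'torque': array([ 0.00400234,  0.06059042, -0.07472684]), 'grip_force': 0.0, 'width': 1.000522391632341} 0.017
```

View pics/top0.png

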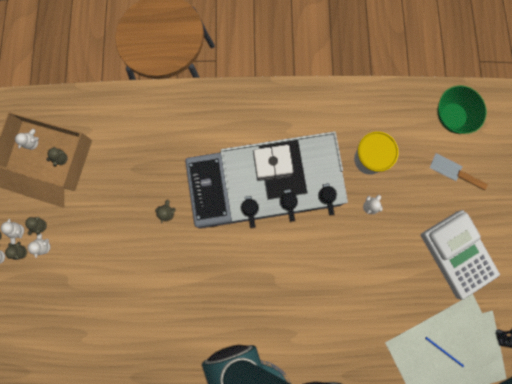

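View pics/scene0.png

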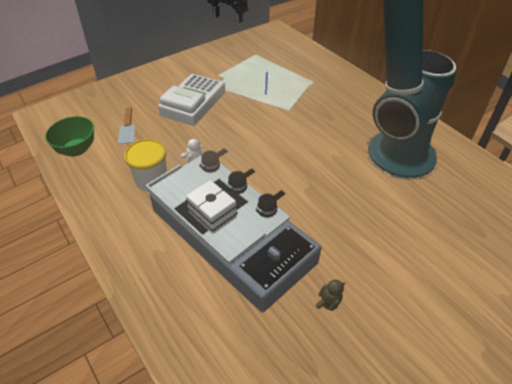

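The top view shows the panel at about (208,190), the caps at about (249,207), (289,200) and (328,194), the mould at (272,160), and the grip near (206,182). Next I'll zoom in on both views.

```bash
python3 - <<'E'
import cv2,numpy as np
t=cv2.imread("pics/top0.png")[125:235,180:355]; s=cv2.imread("pics/scene0.png")[140:310,140:330]
cv2.imwrite("pics/tc.png",cv2.resize(t,None,fx=4.5,fy=4.5,interpolation=cv2.INTER_CUBIC))
cv2.imwrite("pics/sc.png",cv2.resize(s,None,fx=3.5,fy=3.5,interpolation=cv2.INTER_CUBIC))
E
```

```text
(no output)
```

View pics/tc.png

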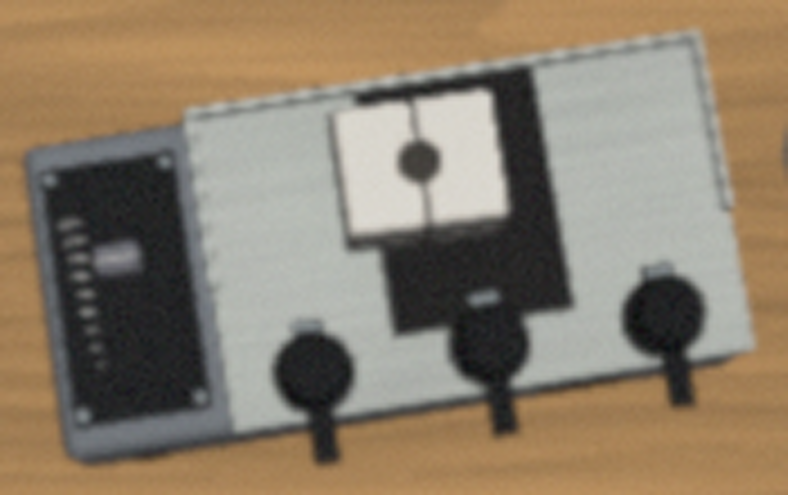

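View pics/sc.png

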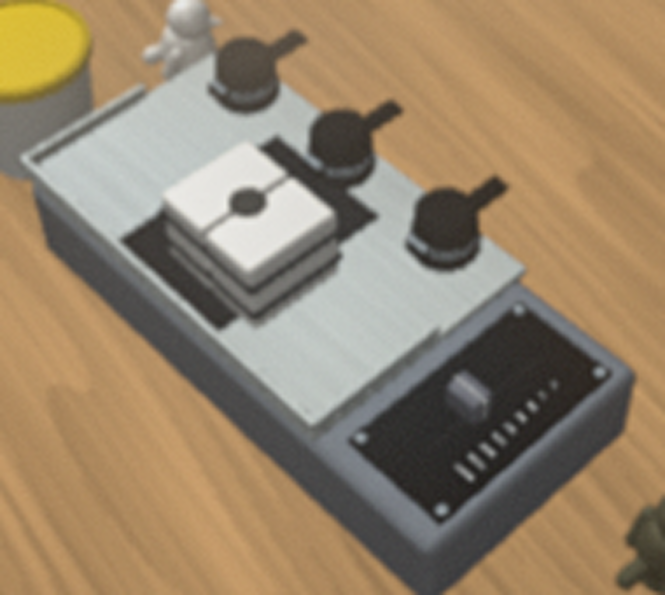

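Both crops are clear. In the top crop the grip is at (118,257), and the caps are at (313,370), (489,343) and (664,314), with tab ends just below them. The panel's shortest scale marks are at the bottom, towards the robot. I'll cast these points onto planes at their heights and fit the pose.

```bash
cat > h.py <<'E'
import cv2,numpy as np
from workcell import readout, read_camera, bot
from scipy.spatial.transform import Rotation as R
def ray(c,uv,z):
    K=np.array([[c["fx"],0,c["cx"]],[0,c["fy"],c["cy"]],[0,0,1]])
    n=cv2.undistortPoints(np.array([[uv]],float),K,np.array(c["dist"],float))[0,0]
    d=R.from_rotvec(c["attitude"]).apply([*n,1]); o=np.array(c["origin"]); return o+d*(z-o[2])/d[2]
def fit(m,w):
    m,w=np.array(m)[:,:2],np.array(w)[:,:2]; a,b=m-m.mean(0),w-w.mean(0)
    th=np.arctan2((a[:,0]*b[:,1]-a[:,1]*b[:,0]).sum(),(a*b).sum()); Rm=np.array([[np.cos(th),-np.sin(th)],[np.sin(th),np.cos(th)]])
    t=w.mean(0)-Rm@m.mean(0); return th,t,(w-(m@Rm.T+t))*1e3
E
python3 - <<'E'
from h import *
T=read_camera("top");S=read_camera("scene")
ft=lambda u,v:(180+(u+.5)/4.5-.5,125+(v+.5)/4.5-.5)
fs=lambda u,v:(140+(u+.5)/3.5-.5,140+(v+.5)/3.5-.5)
top=[((752,348),(-98,-210,102)),((232,433),(-98,106,102)),((185,108),(98,106,102)),((698,35),(98,-210,102)),
((313,370),(-71,53,140)),((489,343),(-71,-52,140)),((664,314),(-71,-157,140)),((327,462),(-126.5,53,127)),((505,432),(-126.5,-52,127)),((682,404),(-126.5,-157,127))]
sc=[((523,270),(-98,106,102)),((313,422),(98,106,102)),((24,158),(98,-210,102)),((447,207),(-71,53,142)),((342,128),(-71,-52,142)),((247,57),(-71,-157,142)),((500,183),(-126.5,53,127)),((396,105),(-126.5,-52,127)),((299,38),(-126.5,-157,127))]
for c,f,L,g in((T,ft,top,(118,255)),(S,fs,sc,(467,385))):
    m=[np.array(b)/1e3 for a,b in L]; w=[ray(c,f(*a),b[2]) for (a,_),b in zip(L,m)]
    th,t,r=fit(m,w); print("yaw",np.degrees(th),"t",t.round(4)); print(r.round(1).tolist())
    p=ray(c,f(*g),.123)[:2]; cs,sn=np.cos(th),np.sin(th); print("grip w",p,"machine",np.array([[cs,sn],[-sn,cs]])@(p-t))
E
```

```text
yaw 7.883460386828065 t [ 0.6157 -0.0374]
[[1.4, 1.2], [-0.9, -0.8], [2.7, -0.9], [0.1, -0.9], [-2.4, -1.2], [-2.8, 0.9], [-1.9, 2.9], [0.3, -0.7], [1.6, -0.4], [1.7, -0.2]]
grip w [0.60781343 0.11856989] machine [0.01357527 0.15562666]
yaw 7.187329347958556 t [ 0.6156 -0.0382]
[[1.7, -1.0], [-9.4, -6.7], [-3.7, -4.8], [-1.9, 0.2], [0.2, 2.5], [2.5, 5.8], [1.7, 0.4], [2.3, 0.5], [6.7, 3.2]]
grip w [0.6047011  0.11756123] machine [0.00864309 0.15593156]
```

```bash
cat >> h.py <<'E'
TH=np.radians(7.85); T0=np.array([.6157,-.0376,0])
def go(mx,my,z,tilt=0):
    "deltas (tool axes) to machine-frame target, tool down, tilt deg about machine y"
    s=readout.read_state(); Rt=R.from_rotvec(s["tcp_rot"])
    Rz=R.from_euler("z",TH); w=T0+Rz.apply([mx,my,z])
    Rg=Rz*R.from_euler("y",tilt,degrees=True)*R.from_euler("x",180,degrees=True)
    print("t",round(s["time"],2),"mach",(Rz.inv().apply(s["tool_pos"]-T0)*1e3).round(1),"F",Rz.inv().apply(s["wrist_force"]).round(2),"w",round(s["width"],3),"grip",s["grip_force"])
    print("d",Rt.inv().apply(w-s["tool_pos"]).round(4),"turn",(Rt.inv()*Rg).as_rotvec(degrees=True).round(2))
E
python3 -c "
from h import *
go(.044,.156,.247)"
```

```text
t 0.2 mach [-472.9 -540.2  247.4] F [-0.25  0.14  0.29] w 1.0 grip 0.0
d [ 0.643  -0.5817  0.0013] turn [-8.000e-02  1.000e-02  1.127e+01]
```

Request:
jog_arm(deltas=[0.32,-0.29,0,0,0,11.2,-1,0.32,-0.29,0,0,0,11.2,-1,0.32,-0.29,0,0,0,11.2,-1,0.32,-0.29,0,0,0,11.2,-1,0.32,-0.29,0,0,0,11.2,-1,0.32,-0.29,0,0,0,11.2,-1,0.32,-0.29,0,0,0,11.2,-1,0.32,-0.29,0,0,0,11.2,-1], squeeze=20)

```text
time: 1.0
tool_pos: [0.4136, -0.2849, 0.2483]
tcp_rot: [3.134, 0.217, 0.001]
wrist_force: [0.9, 0.1, -0.1]
width: -0.005
grip_force: 0.0
```

```bash
python3 -c "
from h import *
go(.044,.156,.247)"
```

```text
t 1.0 mach [-233.9 -217.4  248.3] F [ 0.86  0.01 -0.09] w -0.005 grip 0.0
d [ 0.2783 -0.3732  0.0013] turn [ 0.01 -0.02  0.06]
```

Request:
jog_arm(deltas=[0.278,-0.373,0.001,0,0,0,-1,0.278,-0.373,0.001,0,0,0,-1,0.278,-0.373,0.001,0,0,0,-1,0.278,-0.373,0.001,0,0,0,-1,0.278,-0.373,0.001,0,0,0,-1,0.278,-0.373,0.001,0,0,0,-1,0.278,-0.373,0.001,0,0,0,-1,0.278,-0.373,0.001,0,0,0,-1])

```text
time: 1.8
tool_pos: [0.6063, 0.0658, 0.2473]
tcp_rot: [3.134, 0.218, 0.0]
wrist_force: [0.6, -0.3, 0.6]
width: 0.002
grip_force: 0.0
```

```bash
python3 -c "
from h import *
go(.046,.156,.160)"
```

```text
t 1.8 mach [  4.8 103.7 247.3] F [ 0.53 -0.35  0.62] w 0.002 grip 0.0
d [ 0.0413 -0.0522  0.0873] turn [ 0.01 -0.    0.1 ]
```

Request:
jog_arm(deltas=[0.041,-0.052,0,0,0,0,-1,0.041,-0.052,0,0,0,0,-1,0.041,-0.052,0.05,0,0,0,-1,0.041,-0.052,0.087,0,0,0,-1,0.041,-0.052,0.087,0,0,0,-1,0.041,-0.052,0.087,0,0,0,-1])

```text
time: 2.4
tool_pos: [0.6384, 0.1204, 0.1598]
tcp_rot: [3.134, 0.216, -0.004]
wrist_force: [-0.6, -0.3, 0.1]
width: -0.005
grip_force: 0.0
```

```bash
python3 -c "
from h import *
go(.046,.156,.118)
c=read_camera('top')['color'];s=read_camera('scene')['color']
im=np.hstack([cv2.resize(c[125:235,180:280],(400,440),interpolation=2),cv2.resize(s[190:290,190:281],(400,440),interpolation=2)]);cv2.imwrite('pics/a.png',im)"
```

```text
t 2.4 mach [ 44.  153.4 159.8] F [-0.62 -0.24  0.06] w -0.005 grip 0.0
d [ 0.0021 -0.0026  0.0418] turn [0.01 0.14 0.05]
```

View pics/a.png

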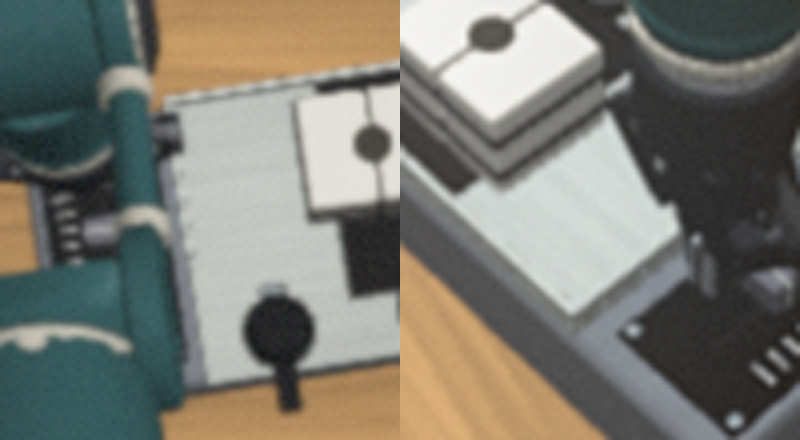

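The fingertips are just behind (+x of) the grip, so I'll go down and then push towards the front.

Request:
jog_arm(deltas=[0.003,-0.003,0.042,0,0,0,-1,0.003,-0.003,0.042,0,0,0,-1,0.003,-0.003,0.042,0,0,0,-1,-0.01,-0.003,0.042,0,0,0,-1,-0.02,-0.003,0.042,0,0,0,-1,-0.03,-0.003,0.042,0,0,0,-1,-0.04,-0.003,0.042,0,0,0,-1,-0.04,-0.003,0.042,0,0,0,-1])

```text
time: 3.3
tool_pos: [0.5975, 0.1182, 0.1189]
tcp_rot: [3.134, 0.217, -0.001]
wrist_force: [-0.3, -0.0, -0.4]
width: -0.001
grip_force: 0.0
```

```bash
python3 -c "
from h import *
go(-.03,.156,.118)"
```

```text
t 3.3 mach [  3.2 156.8 118.9] F [-0.27  0.02 -0.43] w -0.001 grip 0.0
d [-0.0332  0.0008  0.0009] turn [-0.    0.04  0.08]
```

Request:
jog_arm(deltas=[-0.006,0,0.001,0,0,0,-1,-0.012,0,0.001,0,0,0,-1,-0.018,0,0.001,0,0,0,-1,-0.021,0,0.001,0,0,0,-1])

```text
time: 3.7
tool_pos: [0.5777, 0.1154, 0.1172]
tcp_rot: [3.134, 0.217, -0.001]
wrist_force: [0.8, 0.2, 0.5]
width: 0.0
grip_force: 0.8
```

```bash
python3 -c "
from h import *
go(-.03,.156,.118)
s=read_camera('scene')['color'];cv2.imwrite('pics/b.png',cv2.resize(s[180:310,200:340],None,fx=4.5,fy=4.5,interpolation=2))"
```

```text
t 3.7 mach [-16.8 156.8 117.2] F [0.85 0.13 0.46] w 0.0 grip 0.7878690210054629
d [-0.0132  0.0007 -0.0007] turn [0.   0.03 0.08]
```

View pics/b.png

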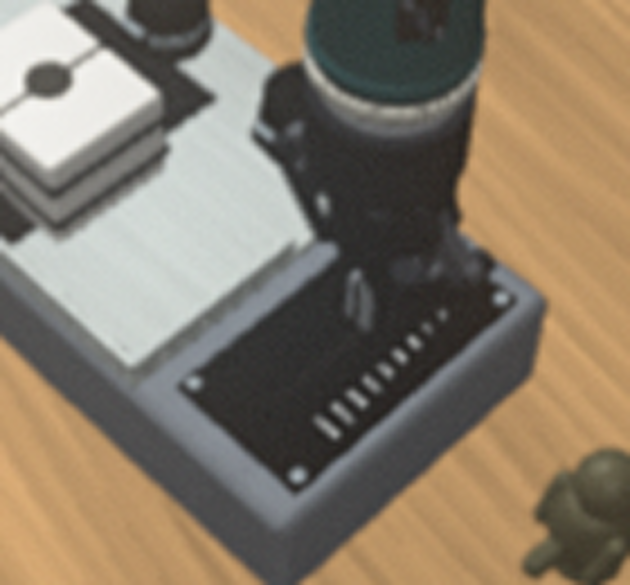

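The fingers (tip around (358,305)) have pushed the grip forwards, and its dark grey shape is near (410,268). I'll keep pushing until I reach the stop.

Request:
jog_arm(deltas=[-0.003,0,0,0,0,0,-1,-0.006,0,0,0,0,0,-1,-0.009,0,0,0,0,0,-1,-0.012,0,0,0,0,0,-1,-0.012,0,0,0,0,0,-1])

```text
time: 4.25
tool_pos: [0.5684, 0.1141, 0.1176]
tcp_rot: [-3.134, -0.217, -0.008]
wrist_force: [8.8, 1.4, -5.1]
width: -0.004
grip_force: 4.0
```

```bash
python3 -c "
from h import *
go(-.04,.156,.118)"
```

```text
t 4.25 mach [-26.2 156.7 117.6] F [ 8.92  0.16 -5.11] w -0.004 grip 3.993150293827057
d [-0.0138  0.0007 -0.0005] turn [-0.   -0.3   0.07]
```

The hand stopped at -26 mm with 9 N, so the grip is at about -45 mm, which fits half of the 88 mm stroke. I'll hold, back off and lift over the near cap.

Request:
jog_arm(deltas=[-0.002,0,0,0,0,0,-1,-0.002,0,0,0,0,0,-1,-0.002,0,0,0,0,0,-1,0.012,0,0,0,0,0,-1,0.012,0,-0.05,0,0,0,-1,0.012,0,-0.085,0,0,0,-1,0.012,0,-0.085,0,0,0,-1])

```text
time: 4.95
tool_pos: [0.5817, 0.1161, 0.2086]
tcp_rot: [-3.133, -0.217, -0.015]
wrist_force: [1.3, 0.9, 0.3]
width: -0.0
grip_force: 0.0
```

```bash
python3 -c "
from h import *
go(-.071,.053,.190)
s=read_camera('scene')['color'];cv2.imwrite('pics/c.png',cv2.resize(s[180:310,200:340],None,fx=4.5,fy=4.5,interpolation=2))"
```

```text
t 4.95 mach [-12.7 156.9 208.6] F [1.44 0.73 0.27] w -0.0 grip 0.0
d [-0.0586  0.1039  0.018 ] turn [-0.02 -0.54  0.08]
```

View pics/c.png

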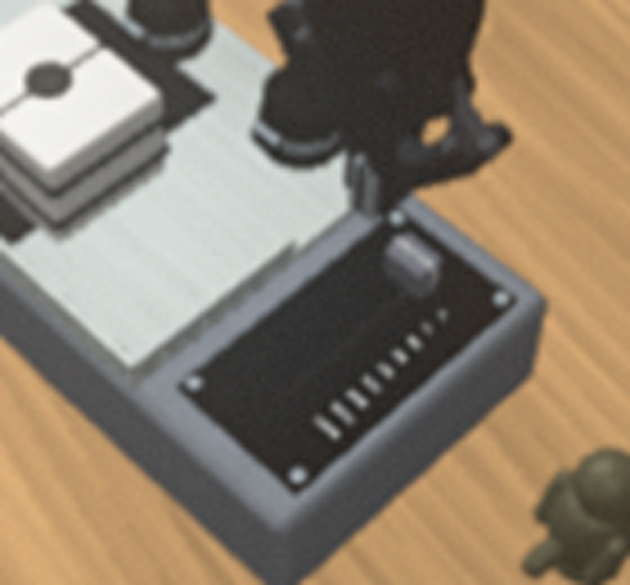

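The grip sits at (412,258) beside the shortest marks, so it is home. Next is tapping the near bolt.

Request:
jog_arm(deltas=[-0.02,0.035,0,0,0,0,-1,-0.04,0.07,0,0,-0.5,0,-1,-0.058,0.104,0.018,0,-0.5,0,-1,-0.058,0.104,0.018,0,-0.5,0,-1,-0.058,0.104,0.04,0,-0.5,0,-1,-0.058,0.104,0.044,0,-0.5,0,-1,-0.058,0.104,0.044,0,-0.5,0,-1])

```text
time: 5.7
tool_pos: [0.5337, 0.0048, 0.1571]
tcp_rot: [3.134, 0.218, -0.02]
wrist_force: [-1.9, -0.7, 1.5]
width: 0.001
grip_force: 0.9
```

```bash
python3 -c "
from h import *
go(-.071,.053,.159)"
```

```text
t 5.7 mach [-75.4  53.2 157.1] F [-1.99 -0.46  1.53] w 0.001 grip 0.9139926949865185
d [ 0.0044  0.0002 -0.002 ] turn [-0.03  0.74  0.1 ]
```

Request:
jog_arm(deltas=[0,0,0.001,0,0,0,-1,0,0,0.001,0,0,0,-1])

```text
time: 5.9
tool_pos: [0.5354, 0.0051, 0.1579]
tcp_rot: [3.134, 0.218, -0.013]
wrist_force: [-0.6, 0.0, 0.8]
width: 0.001
grip_force: 0.7
```

Request:
jog_arm(deltas=[0,0,0.001,0,0,0,-1,0,0,0.001,0,0,0,-1])

```text
time: 6.1
tool_pos: [0.5356, 0.005, 0.1569]
tcp_rot: [3.134, 0.218, -0.012]
wrist_force: [-1.4, 0.3, 2.3]
width: 0.007
grip_force: 1.0
```

Request:
jog_arm(deltas=[0,0,0.001,0,0,0,-1,0,0,0.001,0,0,0,-1])

```text
time: 6.3
tool_pos: [0.5356, 0.0048, 0.1558]
tcp_rot: [3.134, 0.217, -0.012]
wrist_force: [-0.9, 1.3, 3.4]
width: -0.002
grip_force: 1.5
```

Request:
jog_arm(deltas=[0,0,0.001,0,0,0,-1,0,0,0.001,0,0,0,-1])

```text
time: 6.5
tool_pos: [0.5356, 0.0047, 0.1547]
tcp_rot: [3.134, 0.217, -0.012]
wrist_force: [-0.1, 2.3, 3.9]
width: -0.004
grip_force: 1.9
```

Request:
jog_arm(deltas=[0,0,0.001,0,0,0,-1,0,0,0.001,0,0,0,-1])

```text
time: 6.7
tool_pos: [0.5356, 0.0047, 0.1542]
tcp_rot: [3.134, 0.217, -0.012]
wrist_force: [-1.3, 2.4, 6.7]
width: 0.002
grip_force: 3.2
```

Request:
jog_arm(deltas=[0,0,-0.03,0,0,0,-1,0,0.03,-0.03,0,0,0,-1,0,0.07,-0.03,0,0,0,-1,0,0.105,-0.03,0,0,0,-1,0,0.105,-0.03,0,0,0,-1])

```text
time: 7.2
tool_pos: [0.5499, -0.1035, 0.1829]
tcp_rot: [3.131, 0.212, -0.015]
wrist_force: [-0.4, 1.1, 0.7]
width: 0.004
grip_force: 0.0
```

```bash
python3 -c "
from h import *
go(-.071,-.052,.160)"
```

```text
t 7.2 mach [-74.1 -56.3 182.9] F [-0.3   1.13  0.7 ] w 0.004 grip 0.0
d [ 0.0034 -0.0044  0.0228] turn [ 0.14  0.54 -0.12]
```

Near gives about 1 mm per N, so it looks like the loose one. Now the middle bolt.

Request:
jog_arm(deltas=[0.003,-0.003,0.015,0,0,0,-1,0.003,-0.003,0.022,0,0,0,-1,0.003,-0.003,0.022,0,0,0,-1])

```text
time: 7.5
tool_pos: [0.5517, -0.0951, 0.1602]
tcp_rot: [3.133, 0.219, -0.017]
wrist_force: [0.2, 0.6, 0.9]
width: 0.0
grip_force: 0.0
```

Request:
jog_arm(deltas=[0,0,0.001,0,0,0,-1,0,0,0.001,0,0,0,-1])

```text
time: 7.7
tool_pos: [0.5518, -0.095, 0.1599]
tcp_rot: [3.134, 0.219, -0.016]
wrist_force: [-0.7, 0.0, 1.9]
width: -0.005
grip_force: 1.1
```

Request:
jog_arm(deltas=[0,0,0.001,0,0,0,-1,0,0,0.001,0,0,0,-1])

```text
time: 7.9
tool_pos: [0.5518, -0.0951, 0.1597]
tcp_rot: [-3.134, -0.218, 0.015]
wrist_force: [-3.8, 1.1, 7.0]
width: 0.001
grip_force: 3.2
```

Request:
jog_arm(deltas=[0,0,0.001,0,0,0,-1,0,0,0.001,0,0,0,-1])

```text
time: 8.1
tool_pos: [0.5518, -0.0951, 0.1595]
tcp_rot: [-3.134, -0.218, 0.015]
wrist_force: [-4.3, 2.9, 10.6]
width: -0.001
grip_force: 5.3
```

The middle bolt is firm: 0.2 mm of give at 7 N or more. On to the far bolt.

Request:
jog_arm(deltas=[0,0,-0.025,0,0,0,-1,0,0.03,-0.025,0,0,0,-1,0,0.07,-0.025,0,0,0,-1,0.001,0.105,-0.025,0,0,0,-1,0.001,0.105,-0.025,0,0,0,-1,0.001,0.105,-0.025,0,0,0,-1])

```text
time: 8.7
tool_pos: [0.5674, -0.2, 0.1824]
tcp_rot: [-3.134, -0.215, 0.016]
wrist_force: [0.2, 0.2, 0.0]
width: -0.002
grip_force: 0.0
```

```bash
python3 -c "
from h import *
go(-.071,-.157,.161)"
```

```text
t 8.7 mach [ -70.  -154.2  182.4] F [0.23 0.13 0.02] w -0.002 grip 0.0
d [-0.0008  0.0028  0.0214] turn [-0.07  0.57  0.  ]
```

Request:
jog_arm(deltas=[-0.001,0.003,0.015,0,0,0,-1,-0.001,0.003,0.021,0,0,0,-1,-0.001,0.003,0.021,0,0,0,-1])

```text
time: 9.0
tool_pos: [0.5662, -0.2019, 0.1607]
tcp_rot: [-3.133, -0.219, 0.017]
wrist_force: [-0.4, 0.3, 0.9]
width: 0.0
grip_force: 0.0
```

Request:
jog_arm(deltas=[0,0,0.001,0,0,0,-1,0,0,0.001,0,0,0,-1])

```text
time: 9.2
tool_pos: [0.567, -0.2026, 0.1612]
tcp_rot: [3.134, 0.218, -0.014]
wrist_force: [0.1, -0.3, -0.2]
width: 0.001
grip_force: 0.0
```

Request:
jog_arm(deltas=[0,0,0.001,0,0,0,-1,0,0,0.001,0,0,0,-1])

```text
time: 9.4
tool_pos: [0.5672, -0.203, 0.1604]
tcp_rot: [3.133, 0.217, -0.014]
wrist_force: [0.1, -0.0, -0.0]
width: 0.002
grip_force: 0.0
```

Request:
jog_arm(deltas=[0,0,0.001,0,0,0,-1,0,0,0.001,0,0,0,-1])

```text
time: 9.6
tool_pos: [0.5673, -0.2031, 0.1599]
tcp_rot: [3.133, 0.217, -0.013]
wrist_force: [-1.1, 0.7, 1.8]
width: -0.002
grip_force: 0.9
```

Request:
jog_arm(deltas=[0,0,0.001,0,0,0,-1,0,0,0.001,0,0,0,-1])

```text
time: 9.8
tool_pos: [0.5673, -0.2032, 0.1597]
tcp_rot: [3.133, 0.217, -0.013]
wrist_force: [-1.5, 2.1, 6.8]
width: 0.001
grip_force: 3.2
```

Request:
jog_arm(deltas=[0,0,0.001,0,0,0,-1,0,0,0.001,0,0,0,-1])

```text
time: 10.0
tool_pos: [0.5673, -0.2032, 0.1595]
tcp_rot: [3.133, 0.217, -0.013]
wrist_force: [-4.7, 1.5, 10.6]
width: -0.003
grip_force: 5.2
```

Request:
jog_arm(deltas=[0,0,-0.05,0,0,0,-0.2,-0.05,-0.03,-0.05,0,0.7,0,0,-0.05,-0.08,-0.05,0,0.7,0,0,-0.05,-0.13,-0.05,0,0.7,0,0,-0.05,-0.18,-0.05,0,0.7,0,0,-0.05,-0.21,-0.05,0,0.7,0,0,-0.05,-0.21,-0.05,0,0.7,0,0,-0.05,-0.21,-0.05,0,0.7,0,0])

```text
time: 10.8
tool_pos: [0.489, -0.0014, 0.2078]
tcp_rot: [3.134, 0.221, 0.006]
wrist_force: [0.1, -0.6, 0.2]
width: 0.498
grip_force: 0.0
```

```bash
python3 -c "
from h import *
go(-.117,.053,.130)
T=read_camera('top');cv2.imwrite('pics/d.png',T['color'])
w=[ray(T,(180+(327+.5)/4.5-.5,125+(462+.5)/4.5-.5),.127)];print(R.from_euler('z',-TH).apply(np.array(w)-T0))"
```

```text
t 10.8 mach [-120.5   53.2  207.8] F [-0.   -0.61  0.16] w 0.498 grip 0.0
d [0.0032 0.0002 0.0778] turn [ 0.03 -0.22  0.21]
[[-0.12634524  0.05230625  0.127     ]]
```

The far bolt is firm too, so near is the loose one. I'll go down on its tab and grip.

Request:
jog_arm(deltas=[0.003,0,0.03,0,0,0,0,0.003,0,0.06,0,0,0,0,0.003,0,0.078,0,0,0,0,0.003,0,0.078,0,0,0,0,0.003,0,0.078,0,0,0,0])

```text
time: 11.35
tool_pos: [0.4925, -0.0026, 0.1299]
tcp_rot: [-3.134, -0.214, -0.004]
wrist_force: [1.4, 0.3, 1.2]
width: 0.5
grip_force: 0.0
```

```bash
python3 -c "
from h import *
go(-.117,.053,.130)
s=read_camera('scene')['color'];cv2.imwrite('pics/e.png',cv2.resize(s[150:270,220:340],None,fx=4.5,fy=4.5,interpolation=2))"
```

```text
t 11.35 mach [-117.2   51.5  129.9] F [1.46 0.11 1.25] w 0.5 grip 0.0
d [ 0.0002 -0.0015 -0.0001] turn [ 0.   -0.16 -0.02]
```

View pics/e.png

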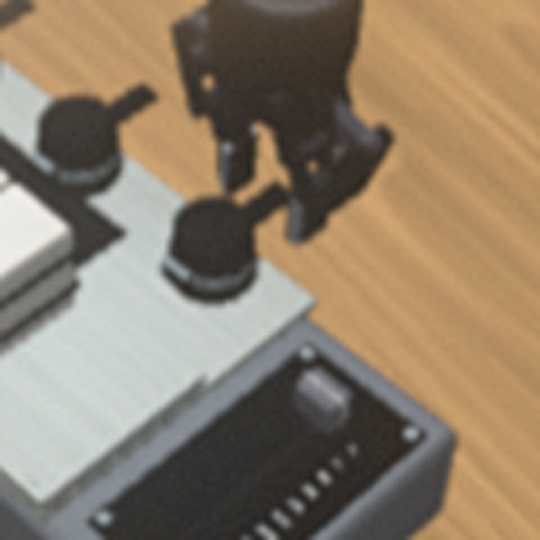

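The near tab at (268,200) lies between the fingertips at (235,180) and (300,225), so I'll close on it.

Request:
jog_arm(deltas=[0,-0.001,0,0,0,0,-1,0,-0.001,0,0,0,0,-1,0,-0.001,0,0,0,0,-1,0,-0.001,0,0,0,0,-1,0,-0.001,0,0,0,0,-1], squeeze=25)

```text
time: 11.9
tool_pos: [0.4933, -0.0011, 0.1307]
tcp_rot: [3.133, 0.217, 0.01]
wrist_force: [3.1, -4.3, 0.9]
width: 0.18
grip_force: 27.9
```

```bash
python3 -c "
from h import *
go(-.117,.053,.130)
# arc about hinge (-.0445, z .1225) of the grip point, tool kept down, rows in tool axes (x=+mach x, z down)
a0=np.arctan2(.0025+.005,.0725);r=np.hypot(.0075,.0725)
for d in range(0,64,4):
    a=np.radians(d); p=.0725*np.array([-np.cos(a),np.sin(a)])+.0025*np.array([np.sin(a),np.cos(a)]); print(d,(p-[-.0725,.0025]).round(3))"
```

```text
t 11.9 mach [-116.2   52.8  130.7] F [ 2.52 -4.7   0.88] w 0.18 grip 27.861337959766388
d [-0.0008 -0.0002  0.0007] turn [ 0.09 -0.35  0.09]
0 [0. 0.]
4 [0.    0.005]
8 [0.001 0.01 ]
12 [0.002 0.015]
16 [0.003 0.02 ]
20 [0.005 0.025]
24 [0.007 0.029]
28 [0.01  0.034]
32 [0.012 0.038]
36 [0.015 0.042]
40 [0.019 0.046]
44 [0.022 0.05 ]
48 [0.026 0.053]
52 [0.03  0.056]
56 [0.034 0.059]
60 [0.038 0.062]
```

Width 0.18 (15 mm) matches the tab. Now I'll lift it along the arc.

Request:
jog_arm(deltas=[0,0,-0.005,0,0,0,-1,0.001,0,-0.01,0,0,0,-1,0.002,0,-0.015,0,0,0,-1,0.003,0,-0.02,0,0,0,-1,0.003,0,-0.02,0,0,0,-1])

```text
time: 12.4
tool_pos: [0.4959, -0.0007, 0.1503]
tcp_rot: [3.133, 0.218, 0.008]
wrist_force: [2.9, -5.0, -3.0]
width: 0.175
grip_force: 27.3
```

Request:
jog_arm(deltas=[0.002,0,-0.005,0,0,0,-1,0.004,0,-0.009,0,0,0,-1,0.007,0,-0.014,0,0,0,-1,0.009,0,-0.018,0,0,0,-1,0.012,0,-0.022,0,0,0,-1,0.012,0,-0.022,0,0,0,-1])

```text
time: 13.0
tool_pos: [0.5065, 0.0008, 0.1714]
tcp_rot: [3.133, 0.218, 0.003]
wrist_force: [2.0, -5.5, -3.0]
width: 0.17
grip_force: 27.2
```

```bash
python3 -c "
from h import *
go(-.101,.053,.172)"
```

```text
t 13.0 mach [-102.9   53.   171.4] F [ 1.2  -5.76 -3.04] w 0.17 grip 27.19935178756714
d [ 0.0019 -0.     -0.0006] turn [ 0.08 -0.11  0.1 ]
```

Forces are low. From 36° I'll carry on to 60°.

Request:
jog_arm(deltas=[0.004,0,-0.004,0,0,0,-1,0.007,0,-0.008,0,0,0,-1,0.011,0,-0.011,0,0,0,-1,0.015,0,-0.014,0,0,0,-1,0.019,0,-0.017,0,0,0,-1,0.023,0,-0.02,0,0,0,-1,0.023,0,-0.02,0,0,0,-1,0.023,0,-0.02,0,0,0,-1])

```text
time: 13.8
tool_pos: [0.5287, 0.0041, 0.191]
tcp_rot: [3.133, 0.218, 0.002]
wrist_force: [0.3, -4.6, -3.6]
width: 0.178
grip_force: 25.6
```

```bash
python3 -c "
from h import *
go(-.078,.053,.192)
s=read_camera('scene')['color'];cv2.imwrite('pics/f.png',cv2.resize(s[130:270,190:340],None,fx=4,fy=4,interpolation=2))"
```

```text
t 13.8 mach [-80.4  53.2 191. ] F [-0.3  -4.64 -3.63] w 0.178 grip 25.64664602279663
d [ 0.0024  0.0002 -0.001 ] turn [ 0.05 -0.07  0.09]
```

View pics/f.png

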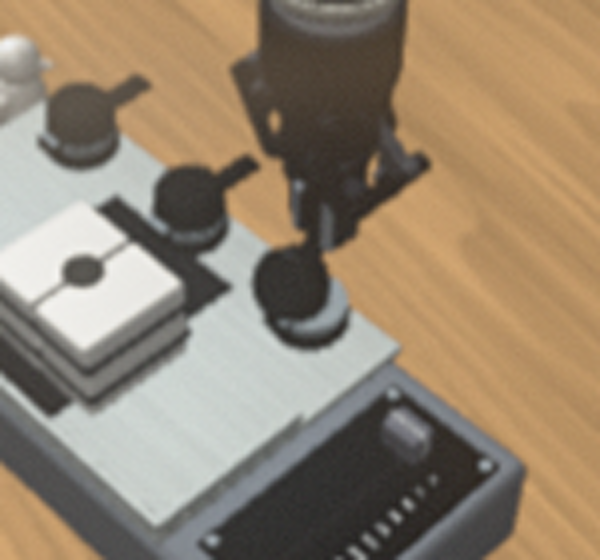

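The near cap is tilted open, with its disc at (292,285) and its tab in the fingers. The other two caps are shut and the control is home. I'll let it settle and hand in.

Request:
jog_arm(deltas=[0.002,0,-0.001,0,0,0,-1,0.002,0,-0.001,0,0,0,-1,0.002,0,-0.001,0,0,0,-1,0.002,0,-0.001,0,0,0,-1,0.002,0,-0.001,0,0,0,-1])

```text
time: 14.35
tool_pos: [0.5303, 0.0044, 0.1919]
tcp_rot: [3.133, 0.217, 0.001]
wrist_force: [0.3, -5.8, -3.9]
width: 0.178
grip_force: 25.6
```

```bash
python3 -c "
from h import *
from workcell import finish_job
go(-.078,.053,.192); print(finish_job())"
```

```text
t 14.35 mach [-78.8  53.3 191.9] F [-0.51 -5.74 -3.86] w 0.178 grip 25.593469440937042
d [ 0.0008  0.0003 -0.0001] turn [ 0.05 -0.04  0.09]
the job is handed in; nothing more can be done
None
```

I handed the job in at 14.4 s (no verdict was returned): the control is home at off, all three bolts were tapped in order, and the near bolt (by the panel) proved loose, so its cap is held open at about 60° with the other two shut.

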